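Cross-tie a second layer of tea cartons

ROBOT

A 6-joint arm with a two-finger parallel gripper is mounted at the origin on a cart in front of the work surface, level with it; the furniture and walls round the work are solid. World frame = base frame: x ahead of the robot, y to its left, z up, the work surface at z = 0. Lengths are in mm, angles in rad, forces in N, time in s.
With the tool pointing down it reaches from about 300 to 775 mm from the base axis. Payload 14.6 kg.
Tool frame: the origin (TCP) lies midway between the tips of the shut fingers; the grasp point (between the pads) lies 19 mm behind it (manip.grip_depth is the distance from the TCP to the grasp point, in mm); x points along the fingers, y is the direction in which the jaws open and shut, and the axes are right-handed (so a half turn about x gives the same grasp; the last joint's range is limited). The gripper opens to 94 mm and grips with 3 to 60 N. Pads are 16 mm wide; open, the fingers measure 119 mm over their backs; the gripper's body (75 mm by 177 mm) begins 78 mm behind the grasp point.
Start: joints at [-1.373, 0.3, 1.521, -0, 1.321, -0.067], TCP at [143.937, -530.821, 205.446] pointing down, gripper open.
Joint ranges: [-3.03, 3.03], [-0.79, 2.21], [0.23, 2.52], [-1.04, 4.18], [0, 3.07], [-2.55, 2.55]. Speed limits (rad/s): [2.22, 2.22, 2.57, 3.14, 3.14, 3.14].

INTERFACE

Orientations are given as [roll, pitch, yaw] about the fixed x, y, z axes, in that order (R = Rz(yaw) Ry(pitch) Rx(roll)).
In Python, from cell import readout, cams, ticket, manip gives the robot as it stands. The module is installed in compiled form; this text tells all that it offers.
- The arm moves only by the tool apply_moves, never from a script. Its argument "plan" is one flat list of numbers, 7 for each row, row after row: the turn, a rotation vector about the tool's x, y, z in rad, then the shift along the tool's x, y, z in m, then the opening in per cent of the stroke, from 0 (shut) to 100 (fully open). In form: [wx, wy, wz, x, y, z, fingers, wx, wy, wz, x, y, z, fingers, ...]. A call has 1 to 5 rows; each row shifts and turns the commanded pose from where the row before left it, along the tool's axes as they then stand; what a row does not reach is not made up. A row lasts 1/8 s, in which the tool goes at most 62.5 mm and 10.7 degrees, less where a joint would pass 70% of its speed; a pose out of reach is approached as far as the arm can. A call with a gripper value outside its range is refused whole. The fingers move at their own pace and stop on an object; "force" is the grip in N (left out, the last holds). Time passes only in rows, so rows that do not move let the fingers close. It gives the time, the measured TCP pose, the force and the opening at its end, in the units of the state.
- readout.read_state(): the state, without advancing time (a new reading comes with each control period).
- cams.camera(name): name is "scene" or "top"; returns a dict with "image" (480x640x3 uint8, red, green, blue), "fovy" (degrees; the focal length in pixels is half the picture's height over the tangent of half this angle, whatever the lens; pixels are square), "cx", "cy" (the principal point, pixels), "position" and "orientation" of the camera in the world. Camera axes: x right, y down, z forward; pixel columns grow to the right and rows downward; lengths in mm; the calibration is good to about 2 mm. A picture is of the moment at which its call begins. There is no depth.
- ticket.sign_off(): hands the job in, once; it reports no verdict.
The state is a dict: "clock": time; "joints": joint angles; "qd": joint speeds; "effort": joint torques, N m; "eef_pos": TCP position; "eef_rot": TCP orientation; "wrist_force": force on the tool from outside, world axes, zero at the start; "moment": the same for the moment, N m; "finger_gap": finger opening in mm.
Only numpy, scipy, OpenCV 4.12 (cv2) and the standard library are available. Lean on these libraries where they do the work, as an engineer would, in place of code of your own. Each camera call takes 0.05 s, during which the arm holds its last target.

TASK

Three tea cartons already form a layer on the light slatted stand: two side by side, and one crosswise at one end. Put the three loose cartons on top as a second layer in the reversed, interlocking pattern: the same outline, but with the crosswise carton at the other end and the pair covering the rest, all standing upright, squared up with the layer below and close together, within about half a centimetre of their proper places. Do not shove or tip the stand or the lower layer, and leave the mug, jar and egg timer where they are.

Things in the scene. Friction and masses are not known exactly. Their poses are not given: they have to be found in the camera images.
- stand: light, loose stand of pale wooden slats on two runners, 128 (x) x 92 (y) x 20 high mm, 0.15 kg. Origin: centre of its underside; +x points to the end with the lower crosswise carton. Each layer is centred on it, 99 (x) x 66 (y) mm in outline with 4 mm gaps; lower: pair lying along x at x -17.5, y +17.5 and -17.5 mm, crosswise one at x +34, y 0. Top of the lower layer: 68 mm above the worktop
- lower_left: plain cardboard tea carton, 64 long (x) x 31 wide (y) x 48 high (z) mm, 0.11 kg, paper labels on its long sides; origin at the centre of its underside; stands on the stand in the lower layer: the one of the pair on the stand's +y side
- lower_right: plain cardboard tea carton, 64 long (x) x 31 wide (y) x 48 high (z) mm, 0.11 kg, paper labels on its long sides; origin at the centre of its underside; stands on the stand in the lower layer: the one of the pair on the stand's -y side
- lower_cross: plain cardboard tea carton, 64 long (x) x 31 wide (y) x 48 high (z) mm, 0.11 kg, paper labels on its long sides; origin at the centre of its underside; stands on the stand in the lower layer: the crosswise one, at the stand's +x end, its long side along the stand's y
- carton_1: plain cardboard tea carton, 64 long (x) x 31 wide (y) x 48 high (z) mm, 0.11 kg, paper labels on its long sides; origin at the centre of its underside; loose on the worktop. The three loose ones are alike, any may take any place. Grip it over its width (31 mm) or, to keep the fingers out of the joints between neighbours, over its length (64 mm)
- carton_2: plain cardboard tea carton, 64 long (x) x 31 wide (y) x 48 high (z) mm, 0.11 kg, paper labels on its long sides; origin at the centre of its underside; standing loose on the worktop, like carton_1
- carton_3: plain cardboard tea carton, 64 long (x) x 31 wide (y) x 48 high (z) mm, 0.11 kg, paper labels on its long sides; origin at the centre of its underside; standing loose on the worktop, like carton_1
- mug: small white cup with a handle, 64 x 91 x 51 mm, bystander; origin at the centre of its underside
- egg_timer: round kitchen timer with a red top and a cream base, 62 mm across, 50 mm high, bystander; origin at the centre of its underside
- jar: glass jar with a yellow lid, 59 mm across, 90 mm high, bystander; origin at the centre of its underside
Mind the look-alikes: they are no part of the job. What is shaped like the carton_2 but yellow is not meant. What is shaped like the carton_1 but blue is not meant.

How it is judged:
By the outcome, as a careful person would: the job done as asked, in the order asked, and still so for the second after the job is handed in, with the robot touching nothing.
It also fails if it takes over 69 s, if anything falls off the work surface, if the arm or the gripper's body presses on something with over 40 N, if the wrist force passes 120 N, or if a joint passes its speed limit or range.

## Working session

There is one attempt and no reset: what is moved stays moved. The work goes in short steps, Python scripts to look and compute and a tool call to move; the robot and the scene stay as the last step left them, time stands still between calls to the robot, and variables do not carry over. Pictures are saved under pics/ and viewed, and the job is handed in when it is done.

Besides the shell and the picture viewer there is one more tool, called in YAML: its name, and indented under it one key for each argument. apply_moves: Moves the arm, as the interface text tells. Its arguments: {"type":"object","properties":{"plan":{"type":"array","items":{"type":"number"}},"force":{"type":"number"}},"required":["plan"]}

```bash
mkdir -p pics; python3 - <<'E'
from cell import readout, cams, ticket, manip
import cv2
for n in("scene","top"):
    c=cams.camera(n); cv2.imwrite(f"pics/{n}0.png",c["image"][:,:,::-1]); print(n,c["fovy"],c["cx"],c["cy"],c["position"],c["orientation"])
print(readout.read_state()); print(manip.grip_depth,[a for a in dir(manip) if a[0]!='_'])
E
```

```text
scene 45.049084335987764 314.626864991938 241.75728845726027 [1121.93195516 -619.86258944 1170.53594693] [-2.44566874  0.01080026  0.66810216]
top 50.807785997571195 325.277994748176 241.8749838564374 [ 372.24508888   93.4007722  1041.97821551] [-2.96774419e+00 -7.22367054e-04 -1.57213691e+00]
{'clock': 0.1, 'joints': array([-1.37256396e+00,  3.00417044e-01,  1.52150747e+00, -2.50669321e-05,
        1.32073484e+00, -6.65894239e-02]), 'qd': array([ 0.00034699, -0.00115396, -0.0003572 ,  0.00130008, -0.00022524,
        0.0001331 ]), 'effort': array([ 1.76518624e-03, -5.32644475e+01, -3.53284156e+01,  7.09405169e-02,
        2.34515715e-02, -5.47803313e-05]), 'eef_pos': array([ 143.90432255, -530.59052389,  204.94713014]), 'eef_rot': array([-1.61462721,  1.56972935,  1.79179345]), 'wrist_force': array([0.1830509 , 0.34567772, 0.74455263]), 'moment': array([ 0.03186435, -0.00346472, -0.01894696]), 'finger_gap': 93.64327319337598}
18.8 ['Unreachable', 'grip_depth']
```

View pics/scene0.png

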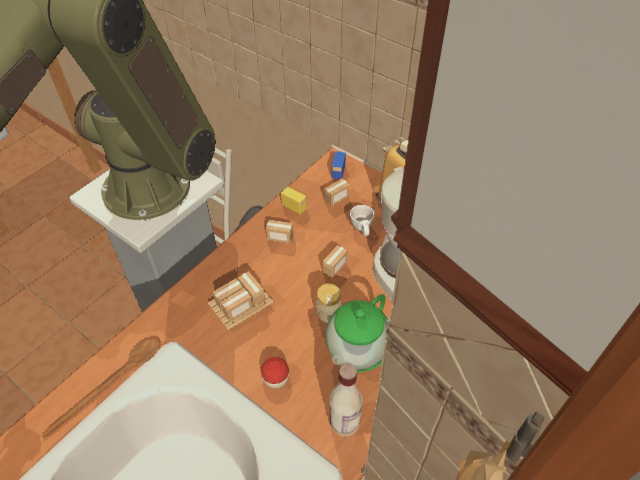

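View pics/top0.png

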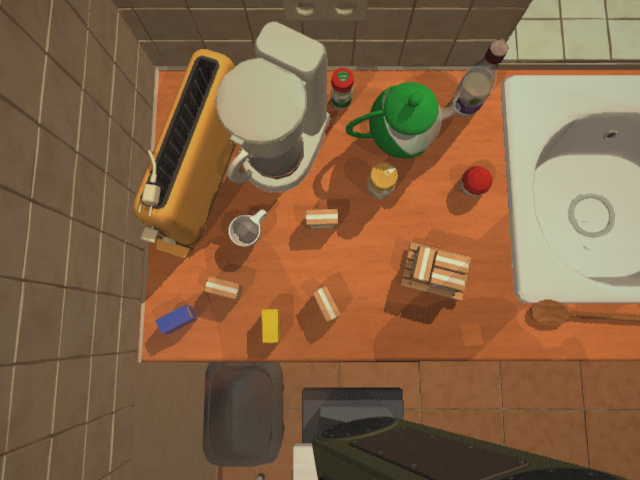

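The top view shows what could be taken for a loose carton: (222,288), (326,304) and (322,218), all plain cardboard. The yellow block at (270,326) and the blue block at (175,319) are look-alikes. The three at (437,270) are the lower layer on the stand. I choose the three plain cardboard ones and will check them in close crops.

```bash
cat > h.py <<'E'
import numpy as np, cv2
from scipy.spatial.transform import Rotation as R
from cell import readout, cams
def cam(n):
    c=cams.camera(n); c['f']=240/np.tan(np.radians(c['fovy'])/2); c['R']=R.from_euler('xyz',c['orientation']).as_matrix(); c['p']=np.array(c['position']); return c
def ray(c,uv,z):
    d=np.c_[(np.atleast_2d(uv)-[c['cx'],c['cy']])/c['f'],np.ones(len(np.atleast_2d(uv)))]@c['R'].T
    return c['p']+d*((z-c['p'][2])/d[:,2])[:,None]
def proj(c,P):
    q=(np.atleast_2d(P)-c['p'])@c['R']; return q[:,:2]/q[:,2:]*c['f']+[c['cx'],c['cy']]
def crop(c,x0,y0,w,h,s,name):
    im=c['image'][y0:y0+h,x0:x0+w,::-1]; cv2.imwrite(name,cv2.resize(im,None,fx=s,fy=s,interpolation=cv2.INTER_CUBIC))
E
python3 - <<'E'
from h import *
c=cam('top')
t=[c['image'][y:y+60,x:x+80,::-1] for x,y in((185,260),(290,275),(285,190),(397,236))]
t=[cv2.resize(a,(400,300),interpolation=cv2.INTER_CUBIC) for a in t]
cv2.imwrite('pics/crops.png',np.vstack([np.hstack(t[:2]),np.hstack(t[2:])]))
s=cam('scene')
t=[s['image'][y:y+60,x:x+80,::-1] for x,y in((300,165),(240,203),(295,233),(200,265))]
t=[cv2.resize(a,(400,300),interpolation=cv2.INTER_CUBIC) for a in t]
cv2.imwrite('pics/crops_s.png',np.vstack([np.hstack(t[:2]),np.hstack(t[2:])]))
E
```

```text
(no output)
```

View pics/crops.png

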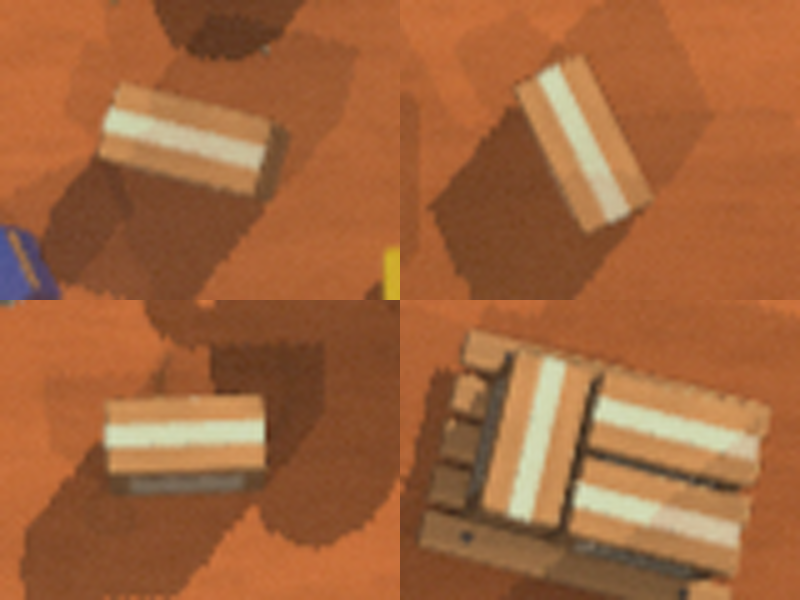

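View pics/crops_s.png

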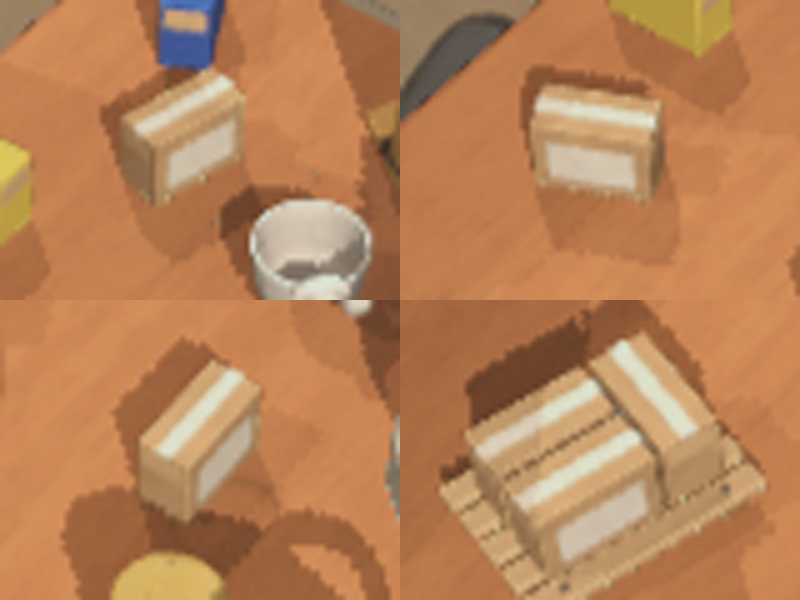

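Crops: all three loose cartons are plain cardboard, upright with stripes on top. The lower crosswise carton is at the stand's left end in the top view, around (427,264). Next I measure the top faces.

```bash
cat >> h.py <<'E'
def mask(c):
    im=cv2.GaussianBlur(c['image'],(3,3),0); hsv=cv2.cvtColor(im,cv2.COLOR_RGB2HSV)
    return ((hsv[...,1]<165)&(hsv[...,2]>155)).astype(np.uint8)
def rect(c,win,z,m=None,close=0,seed=None):
    x,y,w,h=win; m=mask(c) if m is None else m
    b=np.zeros_like(m); b[y:y+h,x:x+w]=m[y:y+h,x:x+w]
    if close: b=cv2.morphologyEx(b,cv2.MORPH_CLOSE,np.ones((close,close),np.uint8))
    ct=max(cv2.findContours(b,0,cv2.CHAIN_APPROX_NONE)[0],key=cv2.contourArea)
    P=ray(c,ct[:,0].astype(float),z)[:,:2]
    (cx,cy),(a,bb),an=cv2.minAreaRect(P.astype(np.float32))
    if a<bb: a,bb=bb,a; an+=90
    an=(an+90)%180-90
    return np.array([cx,cy,a,bb,an]),b
E
python3 - <<'E'
from h import *
np.set_printoptions(precision=1,suppress=True)
c=cam('top'); s=cam('scene')
m=mask(c); cv2.imwrite('pics/m.png',cv2.resize(m[180:330,150:490]*255,None,fx=2,fy=2))
for win in((200,268,50,40),(308,280,40,45),(300,203,45,32)):
    print(rect(c,win,48)[0])
ms=mask(s); cv2.imwrite('pics/ms.png',cv2.resize(ms[150:330,190:390]*255,None,fx=3,fy=3))
for a in((222,288),(326,304),(322,218),(437,270)):
    x=c['image'][a[1],a[0]]; print(a,x)
im=cv2.cvtColor(c['image'],cv2.COLOR_RGB2HSV)
print(im[277,208:240:2,:].tolist(),im[300,335].tolist(), im[250,418:428].tolist())
E
```

```text
[457.9 298.1  66.9  31.2  76.7]
[426.   91.5  67.   31.6  26.5]
[600.1 100.9  65.   32.  -87.7]
(222, 288) [204 188 153]
(326, 304) [208 208 170]
(322, 218) [195 187 149]
(437, 270) [205 143  87]
[[13, 155, 169], [14, 149, 193], [13, 155, 181], [13, 160, 175], [12, 172, 142], [11, 169, 155], [11, 175, 156], [11, 173, 158], [11, 169, 158], [11, 175, 157], [11, 170, 159], [11, 171, 160], [11, 175, 157], [11, 172, 157], [11, 173, 155], [12, 179, 154]] [11, 173, 158] [[13, 140, 89], [15, 139, 141], [15, 144, 205], [14, 144, 205], [14, 145, 202], [14, 144, 205], [16, 120, 209], [27, 59, 212], [35, 45, 216], [36, 41, 216]]
```

View pics/m.png

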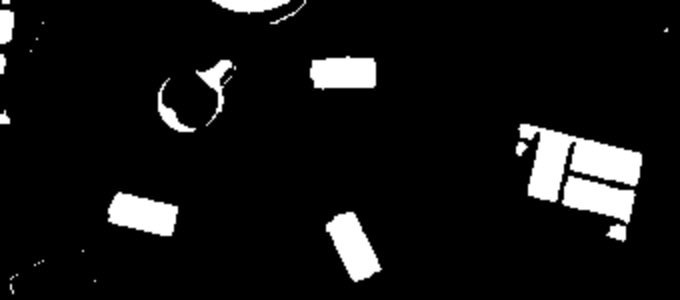

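View pics/ms.png

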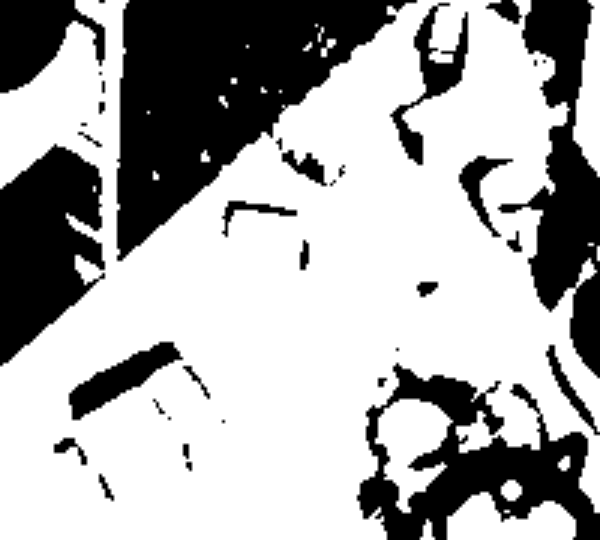

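```bash
python3 - <<'E'
from h import *
np.set_printoptions(precision=1,suppress=True)
c=cam('top')
hsv=cv2.cvtColor(c['image'],cv2.COLOR_RGB2HSV)
m=((hsv[...,1]<170)&(hsv[...,2]>185)).astype(np.uint8)
b=np.zeros_like(m); b[236:306,397:477]=m[236:306,397:477]
b=cv2.morphologyEx(b,cv2.MORPH_OPEN,np.ones((2,2),np.uint8))
cv2.imwrite('pics/st.png',cv2.resize(b[236:306,397:477]*255,None,fx=7,fy=7,interpolation=0))
n,l,st,ce=cv2.connectedComponentsWithStats(b,connectivity=4)
for i in range(1,n):
    if st[i,4]<150: continue
    ct=max(cv2.findContours((l==i).astype(np.uint8),0,cv2.CHAIN_APPROX_NONE)[0],key=cv2.contourArea)
    P=ray(c,ct[:,0].astype(float),68)[:,:2]; print(st[i],ce[i],cv2.minAreaRect(P.astype(np.float32)))
# stripes
w=((hsv[...,1]<95)&(hsv[...,2]>170)).astype(np.uint8)
for win in((200,268,50,40),(308,280,40,45),(300,203,45,32),(397,236,80,70)):
    x,y,ww,h=win; b=np.zeros_like(w); b[y:y+h,x:x+ww]=w[y:y+h,x:x+ww]
    n,l,st,ce=cv2.connectedComponentsWithStats(b,connectivity=4)
    for i in range(1,n):
        if st[i,4]<40: continue
        z=68 if x>390 else 48
        yy,xx=np.nonzero(l==i); P=ray(c,np.c_[xx,yy].astype(float),z)[:,:2].astype(np.float32)
        r=cv2.minAreaRect(P); v=cv2.fitLine(P,cv2.DIST_HUBER,0,.01,.01).ravel()
        print('stripe',st[i,4],P.mean(0),r,np.degrees(np.arctan2(v[1],v[0])))
for n,uv,z in(('jar',(384,172),90),('mug',(243,228),51),('machine base',(290,188),0),('machine',(270,148),250),('toaster',(170,250),100),('toaster',(185,245),150),('timer',(477,180),50)): print(n,ray(c,uv,z))
s=readout.read_state(); print(R.from_euler('xyz',s['eef_rot']).as_matrix())
E
```

```text
[415 248  21  33 462] [424.9 264. ] ((499.92779541015625, -100.97462463378906), (28.26502227783203, 63.53545379638672), 74.65330505371094)
[437 252  34  19 456] [452.7 261.3] ((503.7026062011719, -156.19363403320312), (63.63499069213867, 30.488245010375977), 78.93997192382812)
[433 270  33  18 319] [446.4 278.4] ((471.8017883300781, -146.9837188720703), (62.93242263793945, 27.53944969177246), 83.3125228881836)
stripe 151 [456.6 297.4] ((456.83056640625, 296.94097900390625), (62.93806076049805, 9.463909149169922), 76.00142669677734) 75.47635
stripe 150 [424.6  90.5] ((424.8114929199219, 90.87603759765625), (62.6441650390625, 8.730024337768555), 26.572229385375977) 26.221792
stripe 154 [599.1  99.4] ((599.202880859375, 99.94520568847656), (9.795811653137207, 62.754310607910156), 2.3746938705444336) -87.540825
stripe 158 [501.  -99.2] ((501.29156494140625, -99.36438751220703), (9.332983016967773, 64.5951919555664), 74.85537719726562) -14.727601
stripe 162 [ 504.9 -153.2] ((504.9249572753906, -153.1687774658203), (62.41400909423828, 9.613428115844727), 75.61817932128906) 75.520195
stripe 163 [ 471.2 -143.5] ((470.9103698730469, -144.4917755126953), (63.55246353149414, 9.975566864013672), 74.78738403320312) 75.12886
jar [[678.4 -22.8  90. ]]
mug [[574.7 257.   51. ]]
machine base [[672.  167.5   0. ]]
machine [[668.2 183.3 250. ]]
toaster [[522.5 385.5 100. ]]
toaster [[523.5 343.6 150. ]]
timer [[ 674.1 -216.8   50. ]]
[[-0.   0.3 -1. ]
 [ 0.  -1.  -0.3]
 [-1.  -0.  -0. ]]
```

View pics/st.png

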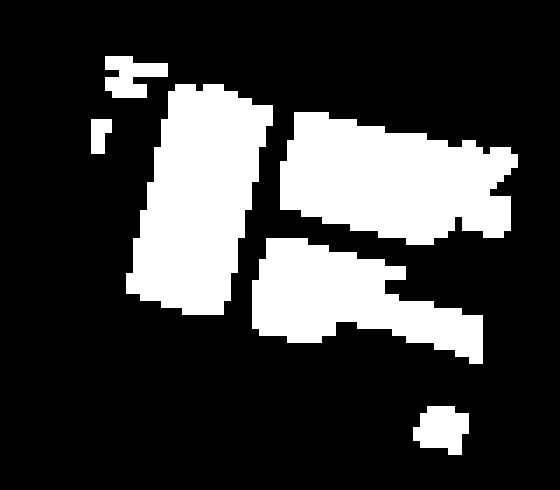

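```bash
python3 - <<'E'
from h import *
np.set_printoptions(precision=1,suppress=True)
c=cam('scene')
Pt=np.array([[457,297.2,48],[424.7,90.7,48],[599.1,99.8,48],[501.1,-99.3,68],[504.9,-153.2,68],[471.1,-144,68]])
q=proj(c,Pt); print(q)
hsv=cv2.cvtColor(c['image'],cv2.COLOR_RGB2HSV)
w=((hsv[...,1]<100)&(hsv[...,2]>150)).astype(np.uint8)
n,l,st,ce=cv2.connectedComponentsWithStats(w,connectivity=4)
for P,a in zip(Pt,q):
    for i in range(1,n):
        if np.hypot(*(ce[i]-a))<12 and st[i,4]>15:
            yy,xx=np.nonzero(l==i); r=cv2.minAreaRect(ray(c,np.c_[xx,yy].astype(float),P[2])[:,:2].astype(np.float32))
            print(P,ce[i],st[i,4],r)
E
```

```text
[[335.9 187.3]
 [277.9 226.6]
 [333.8 256.8]
 [249.4 284.1]
 [234.7 300. ]
 [226.8 290. ]]
[457.  297.2  48. ] [336.3 185.9] 88 ((455.001220703125, 302.6416015625), (66.14167785644531, 13.790105819702148), 76.4652099609375)
[457.  297.2  48. ] [339.5 195.5] 108 ((484.50823974609375, 278.21539306640625), (59.7768669128418, 24.595481872558594), 80.36377716064453)
[424.7  90.7  48. ] [278.9 225.2] 104 ((423.5730285644531, 95.89067840576172), (66.16607666015625, 13.947564125061035), 26.288677215576172)
[424.7  90.7  48. ] [277.6 235.9] 138 ((444.8697204589844, 65.05299377441406), (51.202239990234375, 26.949138641357422), 25.469093322753906)
[599.1  99.8  48. ] [334.4 255.5] 105 ((597.6876831054688, 104.47860717773438), (12.607545852661133, 65.7982406616211), 1.9884142875671387)
[599.1  99.8  48. ] [339.7 264.2] 84 ((624.31298828125, 89.54315948486328), (12.627849578857422, 56.39625930786133), 3.0100951194763184)
[501.1 -99.3  68. ] [250.3 282.8] 121 ((499.5080871582031, -95.07093048095703), (12.199820518493652, 67.67433166503906), 75.55209350585938)
[ 504.9 -153.2   68. ] [235.3 298.5] 135 ((503.2236022949219, -148.8804931640625), (65.24263000488281, 12.753231048583984), 75.5119400024414)
[ 504.9 -153.2   68. ] [240.1 309. ] 148 ((532.4401245117188, -163.7392578125), (51.94844436645508, 20.626312255859375), 75.2591781616211)
[ 471.1 -144.    68. ] [227.4 288.6] 127 ((469.39813232421875, -139.85012817382812), (65.45337677001953, 12.824102401733398), 75.2434310913086)
```

```bash
cat >> h.py <<'E'
def to(x,y,z,th):
    s=readout.read_state(); M=R.from_euler('xyz',s['eef_rot']).as_matrix()
    t0=np.degrees(np.arctan2(M[1,1],M[0,1])); d=np.array([x,y,z])-s['eef_pos']
    dth=(th-t0+180)%360-180
    a=np.radians(th); T=np.array([[0,0,-1],[np.cos(a),np.sin(a),0],0*d]); T[2]=np.cross(T[0],T[1])
    print('t',round(s['clock'],2),'pos',s['eef_pos'].round(1),'th',t0.round(2),'j',np.round(s['joints'],2),'gap',s['finger_gap'].round(1))
    print('tilt',M[:,0].round(3),'wx',-np.radians(dth).round(4),'shift after turn m',(T@d/1000).round(4),'shift now',(M.T@d/1000).round(4))
E
python3 -c "
from h import *
to(423.9,92.7,120,26.4)"
```

```text
Traceback (most recent call last):
  File "h.py", line 31, in to
    print('t',round(s['clock'],2),'pos',s['eef_pos'].round(1),'th',t0.round(2),'j',np.round(s['joints'],2),'gap',s['finger_gap'].round(1))
                                                                                                                 ^^^^^^^^^^^^^^^^^^^^^
AttributeError: 'float' object has no attribute 'round'
```

```bash
sed -i "s/s\['finger_gap'\].round(1)/round(s['finger_gap'],1)/" h.py
python3 -c "
from h import *
to(423.9,92.7,120,26.4)"
```

```text
t 0.4 pos [ 143.9 -530.8  205.4] th -74.83 j [-1.37  0.3   1.52  0.    1.32 -0.07] gap 94.2
tilt [-0.  0. -1.] wx -1.7668 shift after turn m [ 0.0854  0.528  -0.434 ] shift now [ 0.0855 -0.5285 -0.4334]
```

apply_moves:
  plan: [0, 0, 0, 0, -0.044, -0.036, 100, 0, 0, 0, 0, -0.044, -0.036, 100, 0, 0, 0, 0, -0.044, -0.036, 100, 0, 0, 0, 0, -0.044, -0.036, 100, 0, 0, 0, 0, -0.044, -0.036, 100]
  force: 20

```text
clock: 1.02
eef_pos: [260.5, -269.7, 205.6]
eef_rot: [2.118, 1.57, -0.759]
wrist_force: [-0.1, -0.1, 0.2]
finger_gap: 93.9
```

apply_moves:
  plan: [0, 0, 0, 0, -0.044, -0.036, 100, 0, 0, 0, 0, -0.044, -0.036, 100, 0, 0, 0, 0, -0.044, -0.036, 100, 0, 0, 0, 0, -0.044, -0.036, 100, 0, 0, 0, 0, -0.044, -0.036, 100]

```text
clock: 1.65
eef_pos: [376.7, -10.0, 205.8]
eef_rot: [2.691, 1.57, -0.186]
wrist_force: [0.8, -0.5, -0.5]
finger_gap: 94.2
```

apply_moves:
  plan: [-0.17, 0, 0, 0, 0, 0, 100, -0.17, 0, 0, 0.01, 0, 0, 100, -0.17, 0, 0, 0.01, 0, 0, 100, -0.17, 0, 0, 0.01, 0, 0, 100, -0.17, 0, 0, 0.01, 0, 0, 100]

```text
clock: 2.28
eef_pos: [376.2, -11.9, 165.2]
eef_rot: [1.907, 1.571, -0.114]
wrist_force: [-0.7, -0.3, 0.1]
finger_gap: 93.8
```

apply_moves:
  plan: [-0.17, 0, 0, 0.01, 0, 0, 100, -0.17, 0, 0, 0.01, 0, 0, 100, -0.17, 0, 0, 0.01, 0, 0, 100, -0.17, 0, 0, 0.01, 0, 0, 100, -0.17, 0, 0, 0, 0, 0, 100]

```text
clock: 2.9
eef_pos: [375.9, -11.9, 124.9]
eef_rot: [-2.099, 1.57, 3.013]
wrist_force: [0.1, 0.6, -0.3]
finger_gap: 93.9
```

```bash
python3 -c "
from h import *
to(423.9,92.7,12,26.4)"
```

```text
t 2.9 pos [375.9 -11.9 124.9] th 22.89 j [-0.13  0.    2.07 -0.    1.07 -0.53] gap 93.9
tilt [-0.001  0.    -1.   ] wx -0.0612 shift after turn m [ 0.1129  0.0895 -0.0724] shift now [ 0.1129  0.085  -0.0776]
```

apply_moves:
  plan: [-0.061, 0, 0, 0, 0, 0, 100, 0, 0, 0, 0, 0.045, -0.036, 100, 0, 0, 0, 0, 0.0445, -0.0364, 100, 0, 0, 0, 0.06, 0, 0, 100, 0, 0, 0, 0, 0, 0, 100]

```text
clock: 3.52
eef_pos: [422.5, 92.4, 62.9]
eef_rot: [-1.891, 1.564, -3.006]
wrist_force: [0.3, -0.4, 1.6]
finger_gap: 94.3
```

```bash
python3 -c "
from h import *
to(423.9,92.7,12,26.4)
t=cam('top');s=cam('scene')
a=[cv2.resize(i[:,:,::-1],(400,300),interpolation=cv2.INTER_CUBIC) for i in (t['image'][270:345,280:380],s['image'][180:255,230:330])]
cv2.imwrite('pics/g1.png',np.hstack(a))"
```

```text
t 3.52 pos [422.5  92.4  62.9] th 26.12 j [ 0.13  0.23  1.98 -0.    0.94 -0.33] gap 94.3
tilt [-0.007 -0.001 -1.   ] wx -0.0049 shift after turn m [0.0509 0.0013 0.0004] shift now [0.0509 0.0017 0.0005]
```

View pics/g1.png

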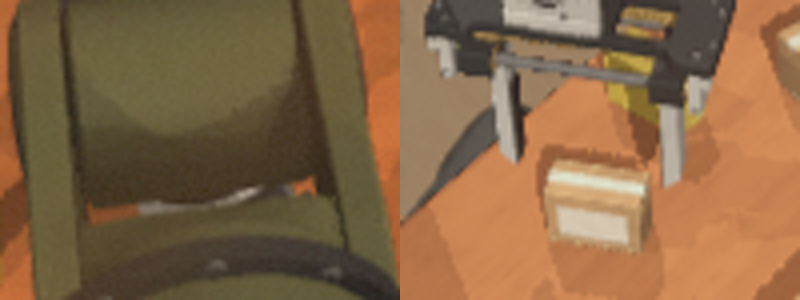

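The pads straddle carton B at scene (278,226), with the fingertips at about (258,220) and (298,225). I descend and grip.

apply_moves:
  plan: [-0.005, 0, 0, 0.025, 0.001, 0, 100, 0, 0, 0, 0.024, 0, 0, 100, 0, 0, 0, 0, 0, 0, 100, 0, 0, 0, 0, 0, 0, 40, 0, 0, 0, 0, 0, 0, 40]
  force: 20

```text
clock: 4.25
eef_pos: [426.5, 92.9, 17.8]
eef_rot: [1.261, 1.569, 0.149]
wrist_force: [-0.5, -1.5, 0.2]
finger_gap: 77.7
```

apply_moves:
  plan: [0, 0, 0, 0, 0, 0, 40, 0, 0, 0, 0, 0, 0, 40, 0, 0, 0, 0, 0, 0, 40]

```text
clock: 4.62
eef_pos: [426.0, 92.9, 17.0]
eef_rot: [1.104, 1.57, -0.006]
wrist_force: [-2.8, -0.6, 7.5]
finger_gap: 64.0
```

```bash
python3 -c "
from h import *
np.set_printoptions(precision=1,suppress=True)
to(423.9,92.7,12,26.4)
s=cam('scene')
crop(s,230,180,100,75,6,'pics/g2.png')
print(proj(s,[[423.9,92.7,48],[424.7,90.7,48],[423.1,94.7,48]]))
hsv=cv2.cvtColor(s['image'],cv2.COLOR_RGB2HSV)
"
```

```text
t 4.62 pos [426.   92.9  17. ] th 26.36 j [ 0.1  0.3  2.  -0.   0.8 -0.3] gap 64.0
tilt [ 0. -0. -1.] wx -0.0007 shift after turn m [ 0. -0. -0.] shift now [ 0. -0. -0.]
[[278.2 226. ]
 [277.9 226.6]
 [278.4 225.4]]
```

View pics/g2.png

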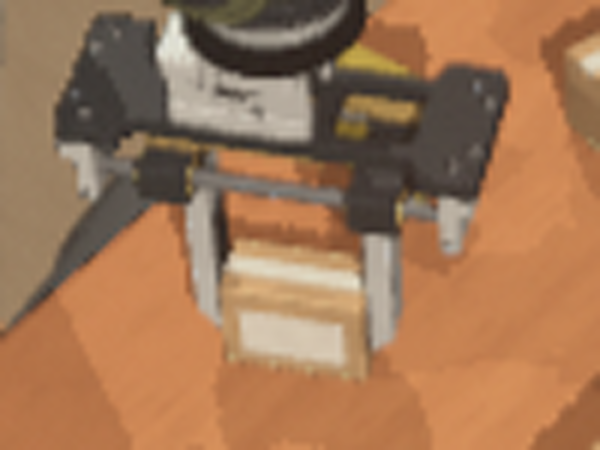

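```bash
cat >> h.py <<'E'
def stripes(c,z,win,lo=40,smax=100,vmin=150):
    x,y,w,h=win; hsv=cv2.cvtColor(c['image'],cv2.COLOR_RGB2HSV)
    m=np.zeros(hsv.shape[:2],np.uint8); m[y:y+h,x:x+w]=((hsv[...,1]<smax)&(hsv[...,2]>vmin))[y:y+h,x:x+w]
    n,l,st,ce=cv2.connectedComponentsWithStats(m,connectivity=4)
    for i in range(1,n):
        if st[i,4]>=lo:
            yy,xx=np.nonzero(l==i); P=ray(c,np.c_[xx,yy].astype(float),z)[:,:2].astype(np.float32)
            r=cv2.minAreaRect(P); print('px',ce[i].round(1),st[i,4],'rect',np.round(r[0],1),np.round(r[1],1),round(r[2],1),'mean',P.mean(0).round(1))
E
python3 -c "
from h import *
s=cam('scene'); stripes(s,48,(265,215,28,35))"
```

```text
px [282.  225.6] 126 rect [432.5  87.6] [64.9 65.2] 39.7 mean [430.8  99.7]
px [278.3 236.1] 139 rect [446.   65.6] [51.9 27. ] 25.5 mean [446.5  66.9]
```

apply_moves:
  plan: [0, 0, 0, -0.01, 0, 0, 40, 0, 0, 0, -0.03, 0, 0, 40, 0, 0, 0, -0.05, 0, 0, 40, 0, 0, 0, -0.05, 0, 0, 40, -0.12, 0, 0, 0, 0, 0, 40]

```text
clock: 5.35
eef_pos: [427.1, 93.1, 160.4]
eef_rot: [1.127, 1.564, 0.138]
wrist_force: [0.4, 0.2, 0.0]
finger_gap: 63.8
```

apply_moves:
  plan: [-0.15, 0, 0, 0, 0, 0, 40, -0.15, 0, 0, 0, 0, 0, 40, -0.15, 0, 0, 0, 0, 0, 40, -0.15, 0, 0, 0, 0, 0, 40, -0.13, 0, 0, 0, 0, 0, 40]

```text
clock: 5.98
eef_pos: [425.5, 92.9, 157.0]
eef_rot: [0.705, 1.571, 0.449]
wrist_force: [0.1, 0.1, -0.4]
finger_gap: 63.9
```

```bash
python3 -c "
from h import *
to(513.7,-117.7,110,75.3)
"
```

```text
t 5.97 pos [425.5  92.9 157. ] th 75.32 j [ 0.13  0.09  1.89  0.    1.16 -1.18] gap 63.9
tilt [ 0.  0. -1.] wx 0.0004 shift after turn m [ 0.047  -0.1813  0.1387] shift now [ 0.047  -0.1814  0.1386]
```

apply_moves:
  plan: [0, 0, 0, 0, -0.036, 0.028, 40, 0, 0, 0, 0, -0.045, 0.035, 40, 0, 0, 0, 0, -0.045, 0.035, 40, 0, 0, 0, 0, -0.036, 0.027, 40, 0, 0, 0, 0, -0.0193, 0.0136, 40]

```text
clock: 6.6
eef_pos: [513.1, -119.8, 156.7]
eef_rot: [2.902, 1.571, 2.639]
wrist_force: [-0.1, 0.0, -1.0]
finger_gap: 64.1
```

apply_moves:
  plan: [0, 0, 0, 0.025, 0, 0, 40, 0, 0, 0, 0.022, 0, 0, 40, 0, 0, 0, 0, 0, 0, 40]

```text
clock: 6.98
eef_pos: [512.1, -117.3, 108.6]
eef_rot: [3.069, 1.568, 2.809]
wrist_force: [0.1, 0.8, -1.2]
finger_gap: 63.7
```

```bash
python3 -c "
from h import *
to(513.7,-117.7,88,75.3)
s=cam('scene'); crop(s,190,230,120,90,6,'pics/p1.png')
t=cam('top'); crop(t,380,220,120,90,6,'pics/p1t.png')
"
```

```text
t 6.97 pos [ 512.1 -117.3  108.6] th 75.09 j [-0.29  0.35  1.7   0.    1.1  -1.61] gap 63.7
tilt [-0.003  0.001 -1.   ] wx -0.0037 shift after turn m [0.0206 0.     0.0017] shift now [0.0206 0.     0.0017]
```

View pics/p1.png

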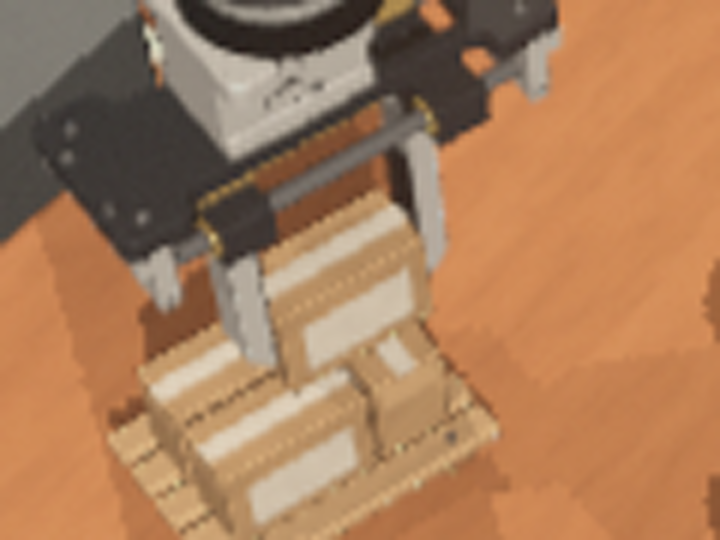

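```bash
python3 -c "
from h import *
s=cam('scene'); print(readout.read_state()['eef_pos'])
stripes(s,44,(225,295,30,30)); print('held'); z=readout.read_state()['eef_pos'][2]-17+24; stripes(s,z,(236,270,24,25))
"
```

```text
[ 513.2988627  -117.81618009  110.63088083]
px [233.3 299.9] 97 rect [ 488.6 -143.1] [55.2 13. ] 75.5 mean [ 488.7 -144.8]
px [240.1 309.1] 148 rect [ 519.6 -153.8] [53.1 21.1] 75.3 mean [ 518.6 -153.7]
held
px [242.  273.3] 64 rect [ 495.4 -108.9] [39.3 12. ] 75.1 mean [ 495.5 -110.6]
px [249.5 282.7] 158 rect [ 526.8 -119.2] [52.9 20.4] 75.7 mean [ 526.7 -119.6]
```

apply_moves:
  plan: [0, 0, 0, 0.012, 0, 0.0012, 40, 0, 0, 0, 0.01, 0, 0, 40, 0, 0, 0, 0, 0, 0, 40, 0, 0, 0, 0, 0, 0, 40]

```text
clock: 7.62
eef_pos: [514.1, -118.4, 87.5]
eef_rot: [1.186, 1.571, 0.925]
wrist_force: [-0.4, -0.3, -1.5]
finger_gap: 64.1
```

```bash
python3 -c "
from h import *
s=cam('scene'); to(514.5,-118,85,75.3)
stripes(s,44,(225,295,30,30)); print('held'); z=readout.read_state()['eef_pos'][2]-17+24; stripes(s,z,(236,270,24,35))
"
```

```text
t 7.67 pos [ 514.2 -118.4   87.7] th 75.06 j [-0.3   0.38  1.71  0.    1.05 -1.61] gap 63.7
tilt [ 0. -0. -1.] wx -0.0043 shift after turn m [0.0027 0.0005 0.0002] shift now [0.0027 0.0005 0.0002]
px [231.2 300.5] 79 rect [ 483.9 -149.7] [40.8 19.3] 78.7 mean [ 486. -149.]
px [240.  309.1] 148 rect [ 519.6 -153.8] [53.1 21.1] 75.3 mean [ 518.6 -153.8]
held
px [246.5 277.7] 114 rect [ 498.7 -103.4] [61.9 12.8] 74.8 mean [ 498.7 -102.5]
px [250.5 289. ] 153 rect [ 527.7 -119.5] [53.5 19.9] 75.5 mean [ 527.6 -120.4]
```

apply_moves:
  plan: [-0.004, 0, 0, 0.002, 0, 0.0005, 40, 0, 0, 0, 0.001, 0, 0, 40, 0, 0, 0, 0, 0, 0, 40]

```text
clock: 8.05
eef_pos: [514.7, -118.6, 85.0]
eef_rot: [0.003, 1.57, -0.254]
wrist_force: [-0.5, 0.7, 5.8]
finger_gap: 64.0
```

apply_moves:
  plan: [0, 0, 0, 0, 0, 0, 85, 0, 0, 0, 0, 0, 0, 85, 0, 0, 0, 0, 0, 0, 85, 0, 0, 0, -0.02, 0, 0, 85, 0, 0, 0, -0.05, 0, 0, 100]

```text
clock: 8.68
eef_pos: [513.5, -118.2, 153.5]
eef_rot: [3.104, 1.566, 2.847]
wrist_force: [0.1, 0.2, 0.6]
finger_gap: 86.8
```

apply_moves:
  plan: [0, 0, 0, -0.03, 0, 0, 100, 0, 0, 0, 0, 0.05, 0, 100, 0, 0, 0, 0, 0.06, 0, 100, 0, 0, 0, 0, 0.06, 0, 100, 0, 0, 0, 0, 0.06, 0, 100]

```text
clock: 9.3
eef_pos: [573.2, 105.9, 184.5]
eef_rot: [0.357, 1.571, 0.1]
wrist_force: [1.4, -0.8, 0.3]
finger_gap: 94.2
```

```bash
python3 -c "
from h import *
s=cam('scene'); t=cam('top'); to(456.2,299.2,120,75.7)
print('top lower'); stripes(t,68,(397,236,80,70),smax=95,vmin=170); print('top upper'); stripes(t,116,(397,236,80,70),smax=95,vmin=170)
crop(t,380,220,120,90,6,'pics/p2t.png');crop(s,190,230,120,90,6,'pics/p2.png')
"
```

```text
t 9.4 pos [573.2 108.7 184. ] th 75.56 j [ 0.12  0.39  1.45  0.    1.3  -1.19] gap 94.1
tilt [-0.     0.001 -1.   ] wx -0.0025 shift after turn m [ 0.064   0.1557 -0.1605] shift now [ 0.0642  0.1553 -0.1608]
top lower
px [440.2 252.6] 165 rect [ 521.7 -131.3] [66.7  9.2] 75.6 mean [ 521.7 -131.5]
px [461.7 263.8] 56 rect [ 499.5 -172.4] [23.8  8.6] 75.6 mean [ 499.7 -172.5]
px [452.9 280. ] 106 rect [ 468.2 -154.1] [43.6  9. ] 75.0 mean [ 468.3 -154. ]
top upper
px [440.2 252.6] 165 rect [ 514.3 -120.2] [63.4  8.7] 75.6 mean [ 514.4 -120.4]
px [461.7 263.8] 56 rect [ 493.2 -159.3] [22.6  8.2] 75.6 mean [ 493.4 -159.4]
px [452.9 280. ] 106 rect [ 463.5 -141.9] [41.4  8.5] 75.0 mean [ 463.6 -141.8]
```

View pics/p2t.png

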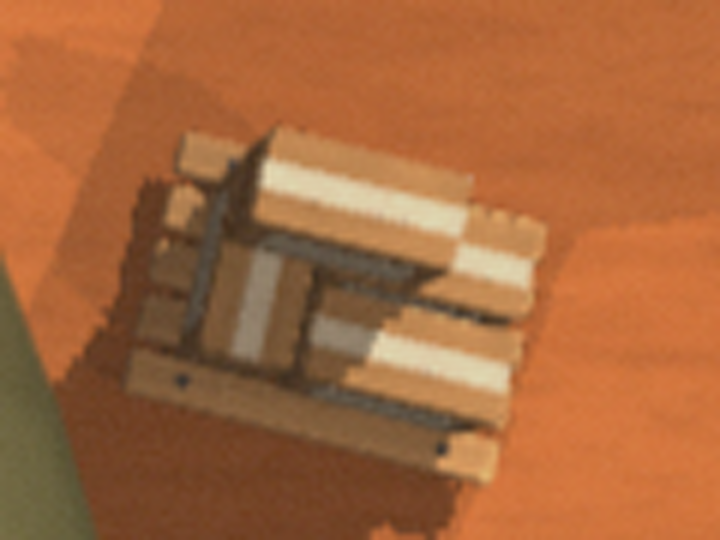

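First carton is down within about 1 mm of its place. The picture shows its top at (360,195) in the crop, squared with the layer below. Next is carton C.

apply_moves:
  plan: [-0.147, 0, 0, 0, 0, 0, 100, -0.147, 0, 0, 0, 0, 0, 100, 0, 0, 0, 0.05, 0, 0, 100, 0, 0, 0, 0, 0, 0, 100]

```text
clock: 9.9
eef_pos: [571.2, 103.3, 131.7]
eef_rot: [-3.052, 1.565, -3.015]
wrist_force: [0.5, 1.3, -0.3]
finger_gap: 94.0
```

```bash
python3 -c "
from h import *
to(598.3,101.8,15,92.4)"
```

```text
t 9.9 pos [571.2 103.3 131.7] th 92.1 j [ 0.12  0.44  1.51 -0.    1.2  -1.49] gap 94.0
tilt [-0.006 -0.001 -1.   ] wx -0.0053 shift after turn m [ 0.1167 -0.0026  0.027 ] shift now [ 0.1165 -0.0024  0.0277]
```

apply_moves:
  plan: [-0.003, 0, 0, 0.03, -0.002, 0.013, 100, 0, 0, 0, 0.02, 0, 0.013, 100, 0, 0, 0, 0, 0, 0, 100, 0, 0, 0, 0, 0, 0, 100]

```text
clock: 10.4
eef_pos: [599.3, 102.9, 86.3]
eef_rot: [0.058, 1.569, 0.098]
wrist_force: [-0.8, -0.1, 0.5]
finger_gap: 94.3
```

```bash
python3 -c "
from h import *
to(598.3,101.8,15,92.4); s=cam('scene'); crop(s,275,200,120,90,6,'pics/g3.png')"
```

```text
t 10.4 pos [599.3 102.9  86.3] th 92.29 j [ 0.11  0.54  1.47 -0.    1.13 -1.5 ] gap 94.3
tilt [ 0.002  0.    -1.   ] wx -0.0019 shift after turn m [ 0.0713 -0.0011 -0.0011] shift now [ 0.0713 -0.0011 -0.0012]
```

View pics/g3.png

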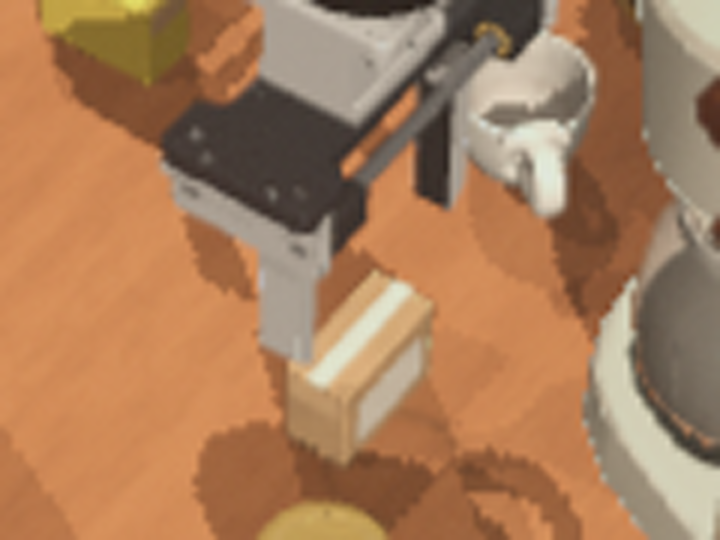

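apply_moves:
  plan: [-0.002, 0, 0, 0.035, -0.001, -0.0007, 100, 0, 0, 0, 0.034, 0, 0, 100, 0, 0, 0, 0, 0, 0, 100, 0, 0, 0, 0, 0, 0, 40, 0, 0, 0, 0, 0, 0, 40]

```text
clock: 11.08
eef_pos: [599.2, 102.1, 17.4]
eef_rot: [0.069, 1.568, 0.112]
wrist_force: [-0.7, 0.2, 0.0]
finger_gap: 77.4
```

apply_moves:
  plan: [0, 0, 0, 0, 0, 0, 40, 0, 0, 0, 0, 0, 0, 40, 0, 0, 0, 0, 0, 0, 40, 0, 0, 0, 0, 0, 0, 40]

```text
clock: 11.58
eef_pos: [598.7, 102.0, 16.3]
eef_rot: [0.111, 1.57, 0.153]
wrist_force: [-1.5, -0.7, 7.4]
finger_gap: 64.0
```

```bash
python3 -c "
from h import *
to(598.3,101.8,15,92.4); s=cam('scene'); stripes(s,48,(315,240,40,40))"
```

```text
t 11.57 pos [598.7 102.   16.3] th 92.42 j [ 0.11  0.63  1.51  0.    1.   -1.5 ] gap 64.0
tilt [ 0.001  0.    -1.   ] wx 0.0003 shift after turn m [ 0.0013 -0.0002 -0.0004] shift now [ 0.0013 -0.0002 -0.0004]
px [327.4 261.8] 215 rect [584.7  87.4] [56.1 91.5] 13.9 mean [596.   77.9]
px [339.7 264.3] 89 rect [624.4  90.2] [12.9 60.4] 3.0 mean [624.5  90. ]
```

apply_moves:
  plan: [0, 0, 0, -0.01, 0, 0, 40, 0, 0, 0, -0.04, 0, 0, 40, 0, 0, 0, -0.05, 0, 0, 40, 0.149, 0, 0, -0.05, 0, 0, 40, 0.149, 0, 0, 0, 0, 0, 40]

```text
clock: 12.25
eef_pos: [599.8, 102.1, 170.4]
eef_rot: [0.365, 1.564, 0.104]
wrist_force: [-0.5, 0.3, -1.5]
finger_gap: 63.9
```

```bash
python3 -c "
from h import *
to(479.7,-108.9,160,75.3)"
```

```text
t 12.25 pos [599.8 102.1 170.4] th 75.07 j [ 0.11  0.45  1.39 -0.    1.29 -1.2 ] gap 63.9
tilt [ 0.007  0.001 -1.   ] wx -0.004 shift after turn m [ 0.0104 -0.2346 -0.0626] shift now [ 0.0094 -0.2349 -0.0617]
```

apply_moves:
  plan: [-0.002, 0, 0, 0, -0.04, -0.0105, 40, 0, 0, 0, 0, -0.055, -0.0147, 40, 0, 0, 0, 0, -0.055, -0.0147, 40, 0, 0, 0, 0, -0.05, -0.0133, 40, 0, 0, 0, 0, -0.0346, -0.0088, 40]

```text
clock: 12.88
eef_pos: [478.2, -111.1, 166.1]
eef_rot: [-0.223, 1.57, -0.478]
wrist_force: [0.2, 0.0, -0.9]
finger_gap: 64.1
```

apply_moves:
  plan: [0, 0, 0, 0, 0, 0, 40, 0, 0, 0, 0, 0, 0, 40, 0, 0, 0, 0, 0, 0, 40]

```text
clock: 13.25
eef_pos: [479.7, -108.8, 165.5]
eef_rot: [1.748, 1.571, 1.496]
wrist_force: [0.2, -0.3, -1.8]
finger_gap: 63.9
```

```bash
python3 -c "
from h import *
to(479.7,-108.9,108,75.3)"
```

```text
t 13.25 pos [ 479.7 -108.8  165.5] th 75.52 j [-0.3   0.21  1.73  0.    1.2  -1.62] gap 63.9
tilt [ 0.  0. -1.] wx 0.0039 shift after turn m [ 0.0575 -0.0001  0.0001] shift now [ 0.0575 -0.0001  0.0001]
```

apply_moves:
  plan: [0.003, 0, 0, 0.03, 0, 0, 40, 0, 0, 0, 0.03, 0, 0, 40, 0, 0, 0, 0.014, 0, 0, 40, 0, 0, 0, 0, 0, 0, 40, 0, 0, 0, 0, 0, 0, 40]

```text
clock: 13.88
eef_pos: [480.0, -109.5, 92.5]
eef_rot: [-0.028, 1.569, -0.284]
wrist_force: [-0.3, -0.3, -0.7]
finger_gap: 64.0
```

```bash
python3 -c "
from h import *
to(479.7,-108.9,84.3,75.3);s=cam('scene'); crop(s,190,230,120,90,6,'pics/p3.png')"
```

```text
t 13.88 pos [ 480.  -109.5   92.5] th 75.31 j [-0.3   0.3   1.8   0.    1.04 -1.61] gap 64.0
tilt [ 0.001 -0.    -1.   ] wx 0.0001 shift after turn m [ 0.0082  0.0005 -0.0004] shift now [ 0.0082  0.0005 -0.0004]
```

View pics/p3.png

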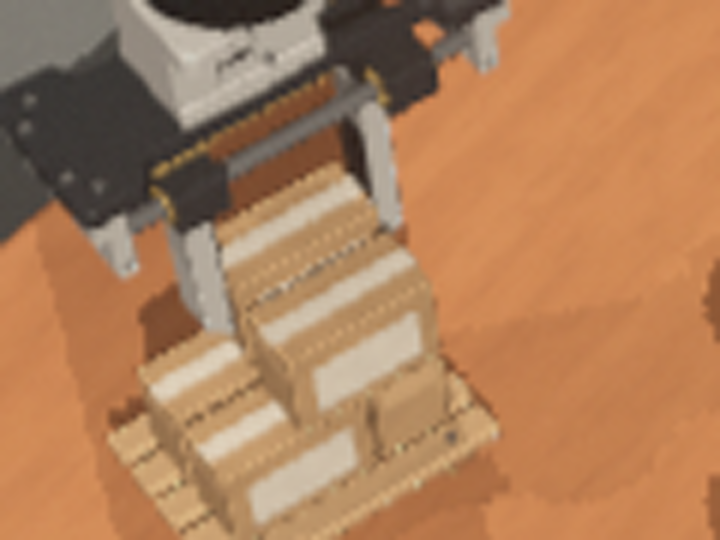

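The held carton is beside its neighbour with a small gap, at about (300,230) in the crop. I lower and release it.

apply_moves:
  plan: [0, 0, 0, 0.005, 0.0005, 0, 40, 0, 0, 0, 0.0025, 0, 0, 40, 0, 0, 0, 0.001, 0, 0, 40, 0, 0, 0, 0, 0, 0, 40]

```text
clock: 14.42
eef_pos: [479.7, -109.1, 84.1]
eef_rot: [0.087, 1.57, -0.169]
wrist_force: [-5.5, 2.4, 14.7]
finger_gap: 64.1
```

apply_moves:
  plan: [0, 0, 0, -0.0005, 0, 0, 40, 0, 0, 0, 0, 0, 0, 85, 0, 0, 0, 0, 0, 0, 85, 0, 0, 0, 0, 0, 0, 85, 0, 0, 0, -0.02, 0, 0, 85]

```text
clock: 15.05
eef_pos: [478.8, -108.9, 102.6]
eef_rot: [3.102, 1.568, 2.845]
wrist_force: [0.1, -0.0, 0.4]
finger_gap: 79.6
```

apply_moves:
  plan: [0, 0, 0, -0.05, 0, 0, 100, 0, 0, 0, -0.03, 0, 0, 100, 0, 0, 0, 0, 0.05, -0.01, 100, 0, 0, 0, 0, 0.06, -0.01, 100, 0, 0, 0, 0, 0.06, -0.01, 100]

```text
clock: 15.68
eef_pos: [493.6, 64.7, 183.6]
eef_rot: [0.311, 1.57, 0.053]
wrist_force: [1.9, -1.6, -0.7]
finger_gap: 94.0
```

apply_moves:
  plan: [0, 0, 0, 0, 0.06, -0.01, 100, 0, 0, 0, 0, 0.06, 0, 100, 0, 0, 0, 0, 0.03, 0, 100, 0, 0, 0, 0, 0, 0, 100]

```text
clock: 16.18
eef_pos: [521.9, 212.1, 182.8]
eef_rot: [-2.601, 1.57, -2.855]
wrist_force: [0.3, 0.2, -0.2]
finger_gap: 94.0
```

```bash
python3 -c "
from h import *
s=cam('scene'); t=cam('top'); to(456.2,299.2,120,75.7)
print('top lower'); stripes(t,68,(397,236,80,70),smax=95,vmin=170); print('top upper'); stripes(t,116,(397,236,80,70),smax=95,vmin=170)
crop(t,380,220,120,90,6,'pics/p4t.png');crop(s,190,230,120,90,6,'pics/p4.png')
"
```

```text
t 16.27 pos [521.8 210.1 183.1] th 75.3 j [ 0.32  0.35  1.51 -0.    1.28 -1.  ] gap 93.9
tilt [-0.001 -0.    -1.   ] wx -0.007 shift after turn m [ 0.0631  0.0701 -0.0856] shift now [ 0.0631  0.0696 -0.0861]
top lower
px [440.1 252.6] 166 rect [ 521.7 -131.3] [66.7  9.2] 75.6 mean [ 521.7 -131.4]
px [461.7 263.9] 56 rect [ 499.6 -172.1] [23.1  8.6] 75.6 mean [ 499.6 -172.4]
px [441.4 273.7] 228 rect [ 480.8 -133.3] [91.2 16.5] 68.1 mean [ 480.5 -132.2]
top upper
px [440.1 252.6] 166 rect [ 514.3 -120.2] [63.4  8.7] 75.6 mean [ 514.4 -120.3]
px [461.7 263.9] 56 rect [ 493.3 -159. ] [21.9  8.2] 75.6 mean [ 493.3 -159.3]
px [441.4 273.7] 228 rect [ 475.4 -122.2] [86.7 15.7] 68.1 mean [ 475.2 -121.1]
```

View pics/p4t.png

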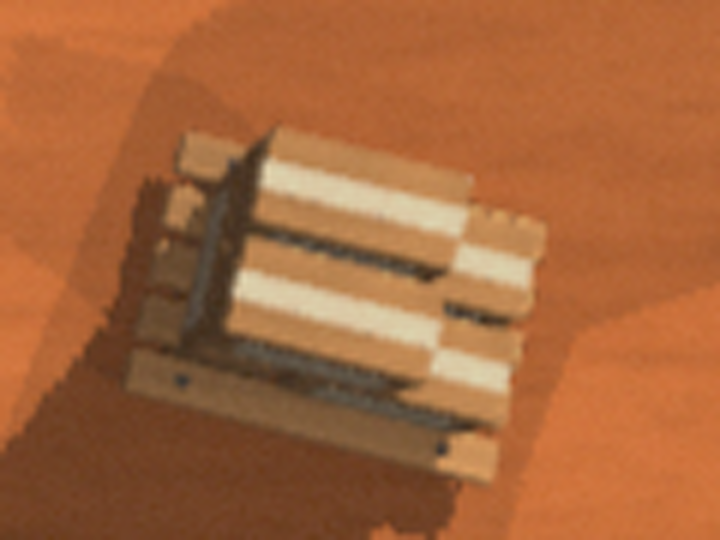

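```bash
python3 -c "
from h import *
t=cam('top'); crop(t,130,180,130,130,5,'pics/to.png')
# body corners at z=115 projected
import numpy as np
a=np.radians(75.7);u=np.array([np.cos(a),np.sin(a)]);v=np.array([-u[1],u[0]]);c=np.array([456.2,299.2])
for z in(113,180):
  print(z,[proj(t,[*(c+su*88*u+sv*37.5*v),z])[0].round().tolist() for su in(1,-1) for sv in(1,-1)])
"
```

```text
113 [[161.0, 292.0], [173.0, 253.0], [254.0, 316.0], [265.0, 276.0]]
180 [[149.0, 290.0], [162.0, 247.0], [248.0, 315.0], [260.0, 272.0]]
```

View pics/to.png

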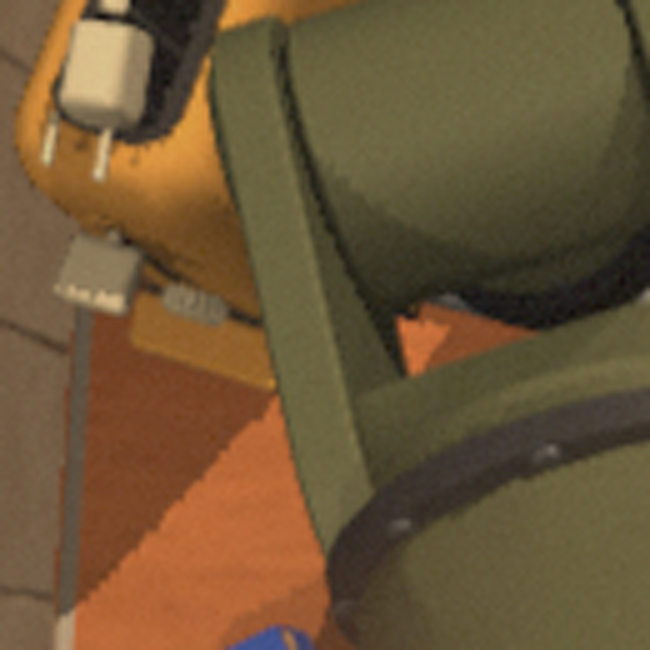

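```bash
python3 -c "
from h import *
s=cam('scene');t=cam('top')
crop(s,300,130,130,100,6,'pics/tos.png')
for z in(0,30,60,100,150): print(z,'top corner',ray(t,(185,257),z)[0].round(),'-> scene px',proj(s,ray(t,(185,257),z))[0].round(1), 'other', proj(s,ray(t,(157,247),z))[0].round(1))
"
```

```text
0 top corner [524. 385.   0.] -> scene px [372.9 192.3] other [390.8 183.8]
30 top corner [519. 376.  30.] -> scene px [370.6 185.7] other [388.3 177.4]
60 top corner [515. 368.  60.] -> scene px [368.3 178.9] other [385.7 170.8]
100 top corner [509. 357. 100.] -> scene px [365.  169.5] other [382.2 161.7]
150 top corner [502. 343. 150.] -> scene px [360.7 157.1] other [377.5 149.7]
```

View pics/tos.png

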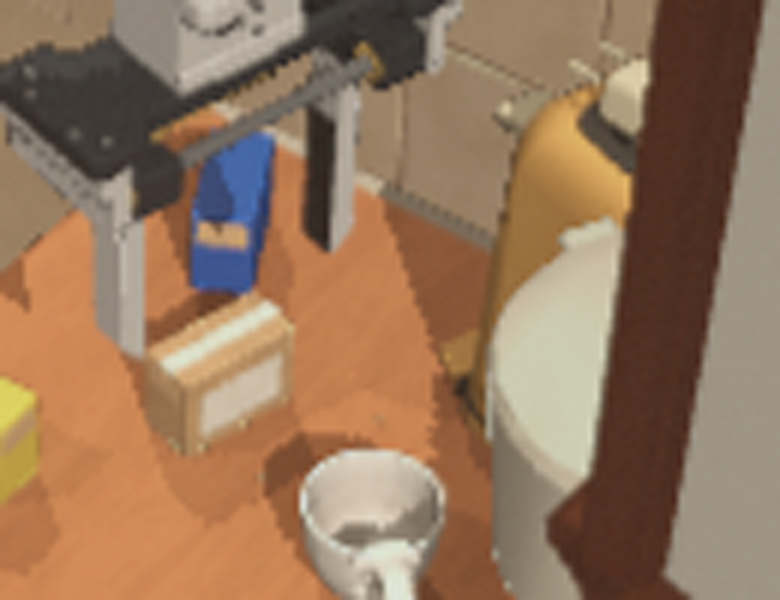

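The tray corner matches in both views at z of about 10 mm, top (185,257) and scene (374,190). It is well below the gripper body, and the toaster body stays about 20 mm clear. I go on to carton A, gripped 4 mm off-centre away from the toaster.

```bash
python3 -c "
from h import *
to(452.3,300.2,16,75.7)"
```

```text
t 16.43 pos [522.1 209.6 183.6] th 75.21 j [ 0.32  0.35  1.51 -0.    1.28 -1.  ] gap 93.8
tilt [ 0. -0. -1.] wx -0.0085 shift after turn m [ 0.1676  0.0706 -0.09  ] shift now [ 0.1676  0.0698 -0.0906]
```

apply_moves:
  plan: [-0.0085, 0, 0, 0, 0.035, -0.045, 100, 0, 0, 0, 0, 0.0356, -0.045, 100, 0, 0, 0, 0.04, 0, 0, 100, 0, 0, 0, 0.05, 0, 0, 100, 0, 0, 0, 0, 0, 0, 100]

```text
clock: 17.05
eef_pos: [451.2, 300.0, 91.1]
eef_rot: [-2.368, 1.565, -2.617]
wrist_force: [0.4, 0.0, 1.3]
finger_gap: 94.0
```

apply_moves:
  plan: [0, 0, 0, 0, 0, 0, 100, 0, 0, 0, 0, 0, 0, 100]

```text
clock: 17.3
eef_pos: [453.6, 301.7, 95.6]
eef_rot: [0.774, 1.568, 0.526]
wrist_force: [1.2, 0.9, 0.0]
finger_gap: 93.6
```

```bash
python3 -c "
from h import *
to(452.3,300.2,16,75.7); s=cam('scene'); crop(s,275,130,120,90,6,'pics/g5.png')"
```

```text
t 17.3 pos [453.6 301.7  95.6] th 75.74 j [ 0.52  0.4   1.65  0.    1.08 -0.8 ] gap 93.6
tilt [ 0.003  0.002 -1.   ] wx 0.0007 shift after turn m [ 0.0796 -0.0018 -0.0009] shift now [ 0.0796 -0.0019 -0.001 ]
```

View pics/g5.png

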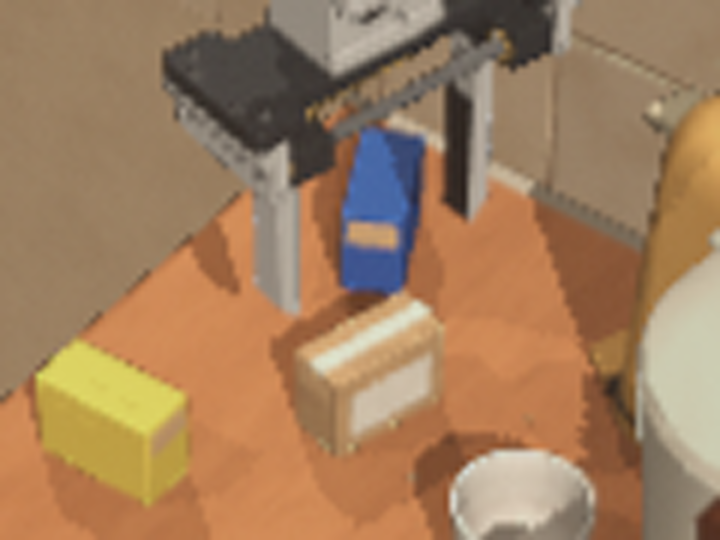

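apply_moves:
  plan: [0, 0, 0, 0.035, -0.001, 0, 100, 0, 0, 0, 0.03, 0, 0, 100, 0, 0, 0, 0.014, 0, 0, 100, 0, 0, 0, 0, 0, 0, 100, 0, 0, 0, 0, 0, 0, 40]

```text
clock: 17.98
eef_pos: [453.0, 300.9, 15.8]
eef_rot: [0.761, 1.569, 0.512]
wrist_force: [0.0, 0.6, -0.0]
finger_gap: 87.0
```

apply_moves:
  plan: [0, 0, 0, 0, 0, 0, 40, 0, 0, 0, 0, 0, 0, 40, 0, 0, 0, 0, 0, 0, 40, 0, 0, 0, 0, 0, 0, 40, 0, 0, 0, 0, 0, 0, 40]

```text
clock: 18.6
eef_pos: [452.5, 300.6, 14.9]
eef_rot: [0.795, 1.57, 0.547]
wrist_force: [-1.8, -0.8, 6.3]
finger_gap: 64.0
```

```bash
python3 -c "
from h import *
to(452.3,300.2,16,75.7)"
```

```text
t 18.6 pos [452.5 300.6  14.9] th 75.77 j [ 0.52  0.52  1.7   0.    0.92 -0.8 ] gap 64.0
tilt [ 0.  0. -1.] wx 0.0013 shift after turn m [-0.0011 -0.0004 -0.0001] shift now [-0.0011 -0.0004 -0.0001]
```

apply_moves:
  plan: [0, 0, 0, -0.01, 0, 0, 40, 0, 0, 0, -0.04, 0, 0, 40, 0, 0, 0, -0.05, 0, 0, 40, 0, 0, 0, -0.05, 0, 0, 40, 0, 0, 0, -0.01, -0.04, 0, 40]

```text
clock: 19.23
eef_pos: [443.4, 262.8, 178.0]
eef_rot: [0.736, 1.565, 0.49]
wrist_force: [0.3, -0.3, -0.9]
finger_gap: 63.9
```

apply_moves:
  plan: [0, 0, 0, 0, -0.055, 0, 40, 0, 0, 0, 0, -0.055, 0, 40, 0, 0, 0, 0, -0.055, 0, 40, 0, 0, 0, 0, -0.055, 0, 40, 0, 0, 0, 0, -0.05, 0, 40]

```text
clock: 19.85
eef_pos: [375.3, -1.5, 175.0]
eef_rot: [0.108, 1.57, -0.141]
wrist_force: [-0.1, 0.1, -0.5]
finger_gap: 63.8
```

apply_moves:
  plan: [0.15, 0, 0, 0, 0, 0, 40, 0.17, 0, 0, 0, 0, 0, 40, 0.17, 0, 0, 0, 0, 0, 40, 0.17, 0, 0, 0, 0, 0, 40, 0.17, 0, 0, 0, 0, 0, 40]

```text
clock: 20.48
eef_pos: [376.0, 0.0, 174.8]
eef_rot: [1.009, 1.571, -0.075]
wrist_force: [-0.6, 0.9, -0.9]
finger_gap: 63.7
```

apply_moves:
  plan: [0.17, 0, 0, 0, 0, 0, 40, 0.17, 0, 0, 0, 0, 0, 40, 0.17, 0, 0, 0, 0, 0, 40, 0.17, 0, 0, 0, 0, 0, 40, 0.07, 0, 0, 0, 0, 0, 40]

```text
clock: 21.1
eef_pos: [376.0, 0.0, 174.8]
eef_rot: [1.877, 1.571, 0.044]
wrist_force: [-0.3, 0.3, -0.9]
finger_gap: 63.9
```

```bash
python3 -c "
from h import *
to(483.9,-159.4,165,-14.7)"
```

```text
t 21.1 pos [376.    0.  174.8] th -14.97 j [-0.1  -0.07  2.01  0.    1.2   0.16] gap 63.9
tilt [ 0.  0. -1.] wx -0.0048 shift after turn m [0.0098 0.1448 0.1268] shift now [0.0098 0.1454 0.1261]
```

apply_moves:
  plan: [-0.0048, 0, 0, 0, 0.035, 0.03, 40, 0, 0, 0, 0, 0.045, 0.04, 40, 0, 0, 0, 0, 0.04, 0.035, 40, 0, 0, 0, 0, 0.0248, 0.0218, 40, 0, 0, 0, 0, 0, 0, 40]

```text
clock: 21.72
eef_pos: [484.7, -160.4, 174.2]
eef_rot: [-1.68, 1.57, 2.778]
wrist_force: [-0.3, -0.0, -1.5]
finger_gap: 64.1
```

apply_moves:
  plan: [0, 0, 0, 0, 0, 0, 40, 0, 0, 0, 0, 0, 0, 40]

```text
clock: 21.98
eef_pos: [484.1, -158.3, 174.8]
eef_rot: [1.569, 1.571, -0.254]
wrist_force: [0.6, -0.3, -1.2]
finger_gap: 64.0
```

```bash
python3 -c "
from h import *
to(483.9,-159.4,92,-14.7)"
```

```text
t 21.98 pos [ 484.1 -158.3  174.8] th -14.43 j [-0.39  0.24  1.67  0.    1.23 -0.14] gap 64.0
tilt [ 0. -0. -1.] wx 0.0047 shift after turn m [0.0828 0.0001 0.0011] shift now [0.0828 0.     0.0011]
```

apply_moves:
  plan: [0.002, 0, 0, 0.02, 0, 0.001, 40, 0, 0, 0, 0.014, 0, 0, 40, 0, 0, 0, 0, 0, 0, 40, 0, 0, 0, 0, 0, 0, 40]

```text
clock: 22.48
eef_pos: [484.4, -160.0, 141.1]
eef_rot: [1.487, 1.57, -0.339]
wrist_force: [0.9, -0.0, -0.2]
finger_gap: 64.1
```

```bash
python3 -c "
from h import *
to(483.9,-159.4,92,-14.7);s=cam('scene'); crop(s,180,220,120,90,6,'pics/p5.png')"
```

```text
t 22.48 pos [ 484.4 -160.   141.1] th -14.58 j [-0.39  0.28  1.71  0.    1.16 -0.14] gap 64.1
tilt [ 0.001 -0.    -1.   ] wx 0.0021 shift after turn m [ 0.0491 -0.0007 -0.0004] shift now [ 0.0491 -0.0007 -0.0004]
```

View pics/p5.png

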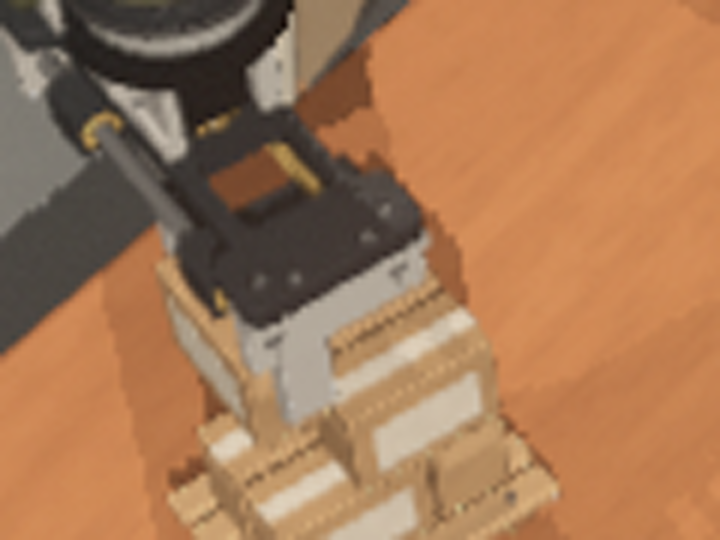

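apply_moves:
  plan: [0.001, 0, 0, 0.012, 0, 0, 40, 0, 0, 0, 0.012, 0, 0, 40, 0, 0, 0, 0, 0, 0, 40]

```text
clock: 22.9
eef_pos: [483.6, -159.8, 115.1]
eef_rot: [-1.698, 1.569, 2.759]
wrist_force: [0.2, -1.0, -0.9]
finger_gap: 63.9
```

```bash
python3 -c "
from h import *
to(483.9,-159.4,83,-14.7);s=cam('scene'); crop(s,180,240,100,75,8,'pics/p6.png'); print(readout.read_state()['wrist_force'])"
```

```text
t 22.9 pos [ 483.6 -159.8  115.1] th -14.65 j [-0.39  0.31  1.73 -0.    1.1  -0.14] gap 63.9
tilt [-0.002  0.001 -1.   ] wx 0.0009 shift after turn m [ 0.0321  0.0002 -0.0005] shift now [ 0.0321  0.0003 -0.0005]
[ 0.40141251 -0.66602744 -0.85748332]
```

View pics/p6.png

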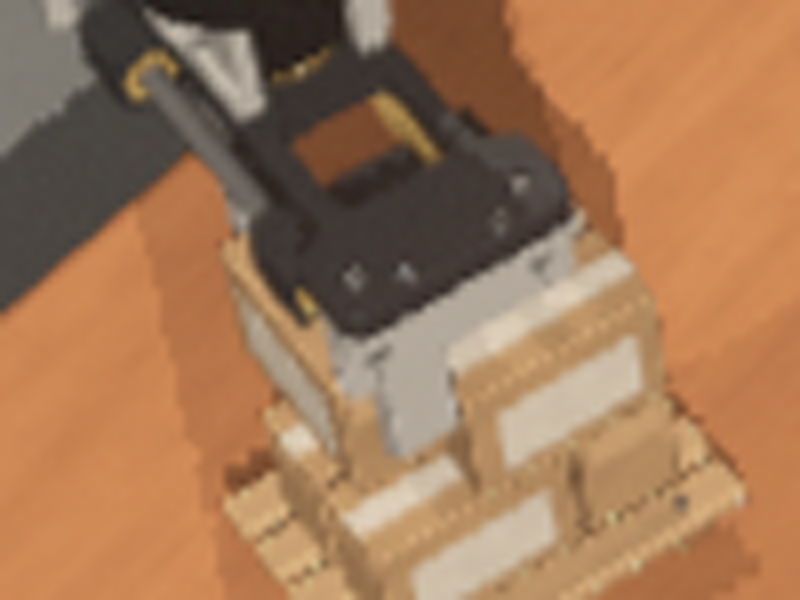

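apply_moves:
  plan: [0, 0, 0, 0.012, 0, 0, 40, 0, 0, 0, 0.012, 0, 0, 40, 0, 0, 0, 0.004, 0, 0, 40, 0, 0, 0, 0, 0, 0, 40, 0, 0, 0, 0, 0, 0, 40]

```text
clock: 23.58
eef_pos: [484.4, -160.1, 88.7]
eef_rot: [1.469, 1.57, -0.357]
wrist_force: [0.1, 0.2, -0.1]
finger_gap: 63.8
```

```bash
python3 -c "
from h import *
to(483.9,-159.4,83,-14.7);print(readout.read_state()['wrist_force'])"
```

```text
t 23.57 pos [ 484.4 -160.1   88.7] th -14.65 j [-0.39  0.34  1.76  0.    1.04 -0.14] gap 63.8
tilt [ 0. -0. -1.] wx 0.0009 shift after turn m [ 0.0057 -0.0006 -0.0006] shift now [ 0.0057 -0.0006 -0.0006]
[ 0.13134059  0.18460514 -0.14759062]
```

apply_moves:
  plan: [0, 0, 0, 0.003, -0.0005, -0.0006, 40, 0, 0, 0, 0.002, 0, 0, 40, 0, 0, 0, 0.0005, 0, 0, 40, 0, 0, 0, 0, 0, 0, 40]

```text
clock: 24.08
eef_pos: [483.9, -159.4, 83.0]
eef_rot: [1.452, 1.571, -0.375]
wrist_force: [-0.5, 0.1, -0.7]
finger_gap: 63.9
```

apply_moves:
  plan: [0, 0, 0, 0.0008, 0, 0, 40, 0, 0, 0, 0, 0, 0, 40]

```text
clock: 24.32
eef_pos: [484.0, -159.4, 82.9]
eef_rot: [1.368, 1.57, -0.458]
wrist_force: [-4.2, 0.9, 7.8]
finger_gap: 63.7
```

Contact. I release and clear.

apply_moves:
  plan: [0, 0, 0, 0, 0, 0, 85, 0, 0, 0, 0, 0, 0, 85, 0, 0, 0, 0, 0, 0, 85, 0, 0, 0, -0.02, 0, 0, 85, 0, 0, 0, -0.05, 0, 0, 100]

```text
clock: 24.95
eef_pos: [482.9, -159.0, 151.3]
eef_rot: [-1.703, 1.566, 2.753]
wrist_force: [0.4, -0.1, 0.1]
finger_gap: 86.8
```

apply_moves:
  plan: [0, 0, 0, -0.05, 0, 0, 100, 0, 0, 0, -0.01, -0.03, -0.04, 100, 0, 0, 0, 0, -0.03, -0.05, 100, 0, 0, 0, 0, -0.03, -0.05, 100, 0, 0, 0, 0, -0.03, -0.05, 100]

```text
clock: 25.58
eef_pos: [415.0, 56.4, 212.3]
eef_rot: [2.023, 1.57, 0.196]
wrist_force: [1.3, 0.9, 0.3]
finger_gap: 94.0
```

apply_moves:
  plan: [0, 0, 0, 0, 0, -0.05, 100, 0, 0, 0, 0, 0, -0.05, 100, 0, 0, 0, 0, 0, 0, 100]

```text
clock: 25.95
eef_pos: [441.1, 153.9, 211.8]
eef_rot: [-1.48, 1.57, 2.981]
wrist_force: [1.0, -0.9, 0.1]
finger_gap: 94.0
```

```bash
python3 -c "
from h import *
s=cam('scene'); t=cam('top'); to(456.2,299.2,120,75.7)
print('top upper'); stripes(t,116,(397,226,90,80),smax=95,vmin=170)
print('scene upper'); stripes(s,116,(200,240,80,70))
a=[cv2.resize(i[:,:,::-1],(400,300),interpolation=cv2.INTER_CUBIC) for i in (t['image'][225:300,385:485],s['image'][250:325,190:290])]
cv2.imwrite('pics/f.png',np.hstack(a)); cv2.imwrite('pics/ff.png',t['image'][:,:,::-1])
"
```

```text
t 26.05 pos [440.9 151.5 211.9] th -14.6 j [ 0.25  0.11  1.74 -0.    1.3   0.51] gap 94.0
tilt [-0.001 -0.    -1.   ] wx -1.5759 shift after turn m [ 0.0919  0.1469 -0.0216] shift now [ 0.0918 -0.0223 -0.1468]
top upper
px [440.4 252.7] 163 rect [ 514.3 -120.5] [62.8  8.7] 75.6 mean [ 514.3 -120.8]
px [465.  269.2] 167 rect [ 483.5 -165. ] [ 8.8 63.7] 75.3 mean [ 483.5 -165. ]
px [435.3 271. ] 173 rect [ 480.3 -110.6] [63.2  9.6] 75.1 mean [ 480.2 -110.1]
scene upper
px [237.7 268.9] 130 rect [ 478.3 -106.3] [65.5 12.9] 74.7 mean [ 478.2 -106.8]
px [245.7 279.2] 133 rect [ 513.  -116.2] [64.6 12.8] 74.8 mean [ 512.6 -117. ]
px [222.4 284.9] 117 rect [ 481.4 -160.5] [10.4 66.8] 75.3 mean [ 481.9 -160.7]
px [250.8 289.9] 156 rect [ 541.3 -131.3] [52.9 20.9] 79.7 mean [ 541.4 -131.7]
px [217.9 294.7] 67 rect [ 492.3 -186.7] [ 9.6 56.4] 75.0 mean [ 492.5 -186.1]
px [243.3 306.2] 80 rect [ 559.1 -176.5] [35.5 18. ] 75.3 mean [ 557.7 -173.9]
```

View pics/f.png

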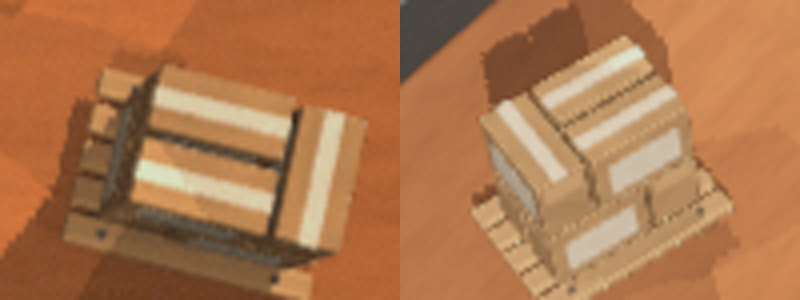

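View pics/ff.png

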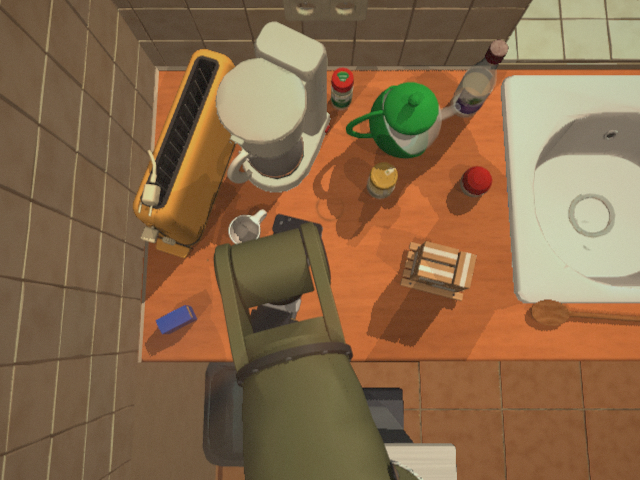

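```bash
python3 -c "
from cell import ticket, readout
s=readout.read_state(); print(s['wrist_force'],s['clock'],abs(s['qd']).max()); print(ticket.sign_off())"
```

```text
[-0.02358032  0.08114798  0.71924002] 26.05 0.029986373542755122
the job is handed in; nothing more can be done
None
```

The three loose cartons are stacked as the reversed second layer, and I handed the job in at 26 s of the 69 s allowed. I gripped each carton over its length, placed the pair first at the +x end, then the crosswise one at the -x end.

- **Placement:** in the last top view all three stand upright. Their centres are about 0.4 to 1.3 mm from their proper places relative to the layer below, and within about 0.5° of square.
- **Disturbance:** the lower layer and stand looked unmoved; I measured the lower pair after the first carton, and judged the rest by eye. The mug, jar and egg timer appeared in their original places.
- **Forces:** the highest wrist force I saw was about 15 N, as the second carton set down. The gripper was clear of everything at the end.

**Disagreement:** the two cameras differed by a steady offset of about 5 mm, mostly in y, for positions on the worktop. I worked from their mean, which the grasps confirmed to about 1 mm. The offset is common to both layers, so it does not affect how they line up.

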